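# Unclip a battery panel and lay it in the parts tray

### The job

Open the battery bay of the scale readout that lies face down on the bench: with closed fingers press the panel's stiff snap tab inward by feel, firmly but no harder than it needs because the tab cracks if it is forced, and keep it pressed until that end of the panel has risen on its spring. Then take the panel by its raised bar, draw its two tongues out from under the lip at the other end, lift it off, and lay it flat inside the open parts tray near the middle, bar upward; set it down, do not drop it. Leave the other things on the bench where they are.

Things in the scene. Friction and masses are not known exactly. Their poses are not given: they have to be found in the camera images.
- readout: Black plastic housing of a scale readout, 176 x 104 x 50 mm (x, y, z), lying face down, fixed. Origin: middle of its underside; z up; its -x end is the tab end, facing the robot within 0.4 rad. In its top is a battery bay, 104 x 64 mm, in an insert that sits up to 3 mm off centre in x; a bezel with a lip at both ends of the bay stands 51 mm up, rubber feet at the corners 52.5 mm.
- grip_bar (a point): Centre of the bar on the battery panel (grey plate 100 x 60 x 4 mm, 0.1 kg). Bar 45 mm long (x), 12 wide (y), 20 tall; this point is 14 mm above the panel's underside, 9 mm below the bar's top, 10 mm above the plate. x runs from tab end to tongue end, z up. Two tongues at +x reach 2 to 8 mm under the bay's lip: to free them draw the sprung-up panel about 12 mm to its own -x, then lift.
- tab_face (a point): Upper middle of the the snap tab's outer face, an upright plate 26 mm wide (y) at the panel's -x end whose top is 25 mm above the bezel; this point is 26 mm above the underside, 17 mm above the bezel. Press here along +x. At the tab's foot a 10 mm long hook points to -x under the lip; sprung up, its top is 10 mm above the bezel, so keep the fingertips at least 12 mm above the bezel.
- tab (a joint): How far the tab is pressed in relative to the panel, 0 to 0.0045 m (rigid stop). The panel has up to 6 mm of play in x: at up to 8 N it first slides to its stop; then the tab gives at 3 N per mm. The hook comes free at about 3.5 mm, at 9 to 12 N, and then the panel rises slowly, in about 1 s; the force drops. Over 15 N cracks it.
- parts_tray: Open shallow grey tray 190 x 130 mm (x, y), 22 mm high, walls and floor 5 mm, fixed to the bench. Origin: middle of its underside; z up. It lies beside the readout, on either side.
- panel_tab_end (a point): Middle of the panel's tab end, 50 mm from the panel's middle along -x, 2 mm above its underside: 44 mm above the bench when clipped in, about 56 mm when sprung up (a spring in the bay, about 9 N, lifts this end and tilts the panel 0.12 rad; it stays up when the tab is let go). Axes as the panel.
- marker: White marker pen with a blue cap, 134 mm long, lying between readout and tray; bystander. Origin: middle of its underside.
- key_ring: Bunch of keys about 110 x 120 mm, lying flat; bystander.
- stapler: Desk stapler 149 mm long, 44 mm high; bystander.
- pencil: Orange pencil 140 mm long, lying; bystander.

How it is judged:
On the way, in this order (a step that is already met when the one before it is completed fails the run):
1. with the tab pressed in, the tab end of the panel has risen out of the catch, the panel still in the bay (z of panel_tab_end in the frame of readout above 0.05 m and value of joint tab above 0.001 m and horizontal distance between grip_bar and readout below 0.03 m).
2. the panel is lifted clear of the readout (height (world z) of grip_bar above 0.085 m), for 0.1 s.
At the end, for the whole second after the job is handed in: the panel lies flat (within 0.1 rad), bar upward and at rest, on the floor of the parts tray, bar centre within 45 mm (tray's x) and 35 mm (tray's y) of the tray's middle (x of grip_bar in the frame of parts_tray between -0.045 and 0.045 m and y of grip_bar in the frame of parts_tray between -0.035 and 0.035 m and height (world z) of grip_bar between 0.015 and 0.023 m and angle between grip_bar's own z axis and vertical below 0.1 rad and linear speed of panel below 0.02 m/s); the robot touches nothing.
It fails at once if the tab is forced: more than 15 N between the fingers and the tab (contact force between the fingers and tab above 15 N).
It fails at once if the panel is dropped from more than about 20 mm or thrown (linear speed of panel above 0.65 m/s and contact force between the fingers and panel below 0.1 N).
It fails at once if another thing on the bench is moved by more than 20 mm (distance of any of marker, key_ring, stapler, pencil from where it was at the start of the episode above 0.02 m).
It also fails if it takes over 67 s, if anything falls off the work surface, if the arm or the gripper's body presses on something with over 40 N, if the wrist force passes 120 N, or if a joint passes its speed limit or range.

### The arm

A 7-joint arm with a two-finger parallel gripper is mounted at the origin on the work surface; the furniture and walls round the work are solid. World frame = base frame: x ahead of the robot, y to its left, z up, the work surface at z = 0. Lengths are in m, angles in rad, forces in N, time in s.
With the tool pointing down it reaches from about 0.425 to 0.925 m from the base axis. Payload 6.8 kg.
Tool frame: the origin (TCP) lies on the front face of the gripper's body, between the roots of the fingers; the fingertips stand 73 mm ahead of it and the grasp point (between the pads) lies 54 mm ahead of it (env.nose_length is the distance from the TCP to the fingertips, in m); z points along the fingers, y is the direction in which the jaws open and shut (so a half turn about z gives the same grasp; the last joint's range is limited). The gripper opens to 85 mm and grips with 20 to 120 N. Pads are 22 mm wide; open, the fingers measure 114 mm over their backs; the gripper's body (76 mm by 85 mm) begins 54 mm behind the grasp point. The pads swing forward as they close: fully open they stand 13 mm farther back than shut.
Start: joints at [1.059, 0.477, 0.022, 1.555, -0.011, 1.109, -0.083], TCP at [0.265, -0.621, 0.304] pointing down, gripper open.
Joint ranges: [-2.96, 2.96], [-0.34, 2.1], [-1.41, 1.46], [0.24, 2.44], [-1.37, 4.51], [0.17, 1.92], [-2.96, 2.96]. Speed limits (rad/s): [2.39, 2.39, 3.14, 3.14, 3.14, 3.14, 3.14].

### API

Orientations are given as a unit quaternion [w, x, y, z].
In Python, from cell import env, kin, camera, calibration, job gives the robot as it stands. The module is installed in compiled form; this text tells all that it offers. Calls block until the motion is done:
- env.reach(position, orientation): joint-space move of the TCP to a pose.
- env.movel(position, velocity=0.15, rot=None, stop_force=None): straight line of the TCP; rot=None keeps the orientation; velocity is the mean speed in m/s. With stop_force (N) it stops when the force on the tool has changed by that much, and returns True; else False.
- env.goto_joints(angles): joint-space move.
- env.grip(opening, f_grip=None): finger opening in m; f_grip is the grip in N (None keeps the last); returns when the fingers have stopped.
- env.dwell(seconds).
- kin.inverse_kinematics(position, orientation): joint angles nearest the present ones, or None.
- env.get_state(): the state.
- camera(name): name is "scene" or "top"; returns (picture, depth): 480x640x3 uint8, blue, green, red; 480x640 float32, m along the optical axis (not along the pixel's ray), 0 where there is no reading.
- calibration(name): a dict with "fx", "fy", "cx", "cy" (pixels), "rvec" (rotation vector, rad) and "tvec" (3), from world to camera coordinates, as OpenCV has them. Camera axes: x right, y down, z forward; pixel columns grow to the right and rows downward; lengths in m; the calibration is good to about 2 mm. A picture is of the moment at which its call begins. calibration takes no time and is no camera call.
A pose or a line that the arm cannot do raises env.PlanningError and nothing moves.
- job.job_done(): hands the job in, once; it reports no verdict.
The state is a dict: "time": time; "qpos": joint angles; "joint_velocities": joint speeds; "joint_torque": joint torques, N m; "tcp_pos": TCP position; "orientation": TCP orientation; "force": force on the tool from outside, world axes, zero at the start; "torque": the same for the moment, N m; "opening": finger opening in m.
Only numpy, scipy, OpenCV 4.12 (cv2) and the standard library are available. Lean on these libraries where they do the work, as an engineer would, in place of code of your own. Each camera call takes 0.05 s, during which the arm holds its last target.

## Working session

There is one attempt and no reset: what is moved stays moved. The work goes in short steps, each a Python script; the robot and the scene stay as the last script left them, time stands still between calls to the robot, and variables do not carry over. Pictures are saved under pics/ and viewed, and the job is handed in when it is done.

```bash
mkdir -p pics; ls; python3 - <<'E'
from cell import env, kin, camera, calibration, job
import cv2,numpy as np
for n in("scene","top"):
    p,d=camera(n); cv2.imwrite(f"pics/{n}0.png",p); np.save(f"{n}0.npy",d); c=calibration(n); print(n,c)
s=env.get_state(); print(s['time'],s['tcp_pos'],s['orientation'],s['opening'],s['force'],env.nose_length)
E
```

```text
pics
scene {'fx': 533.1976854205287, 'fy': 533.1976854205287, 'cx': 322.4314995292739, 'cy': 233.96583744031608, 'rvec': array([ 1.97361988,  1.12738164, -0.55052887]), 'tvec': array([-0.22020174, -0.1445781 ,  1.21828798])}
top {'fx': 466.6348395294238, 'fy': 466.6348395294238, 'cx': 317.80201170676287, 'cy': 234.36613144739124, 'rvec': array([ 2.15710921, -2.15848486,  0.16179058]), 'tvec': array([0.03918473, 0.389064  , 0.87345864])}
0.1 [ 0.26508734 -0.6203137   0.30302149] [-8.11159477e-04  9.79679683e-01  2.00566724e-01 -2.21567245e-04] 0.08543804134357832 [ 0.25682035 -0.10713843 -0.2652221 ] 0.0726
```

View pics/scene0.png

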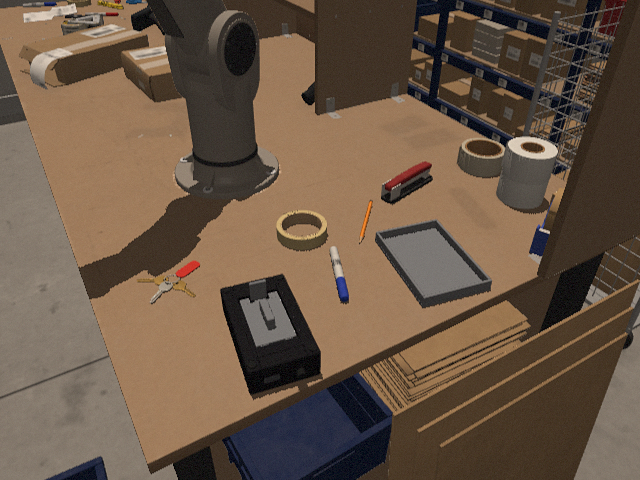

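View pics/top0.png

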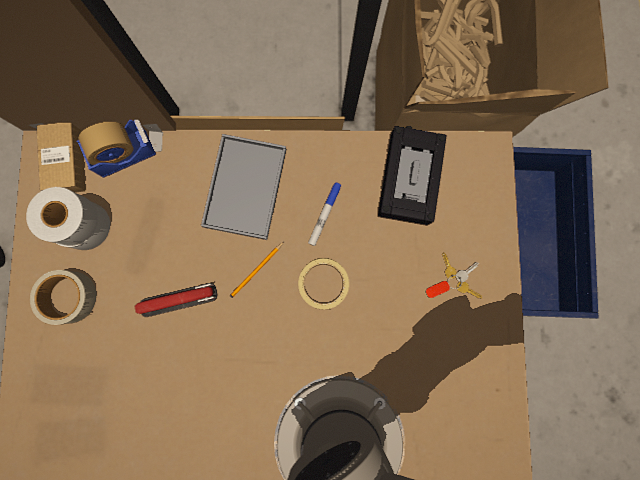

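```bash
cat > h.py <<'E'
import numpy as np,cv2
from cell import calibration
def pose(n):
    c=calibration(n); R,_=cv2.Rodrigues(c['rvec']); K=np.array([[c['fx'],0,c['cx']],[0,c['fy'],c['cy']],[0,0,1]]); return K,R,np.array(c['tvec']).ravel()
def cloud(n,d):
    K,R,t=pose(n); v,u=np.mgrid[0:d.shape[0],0:d.shape[1]]
    P=np.stack([(u-K[0,2])/K[0,0]*d,(v-K[1,2])/K[1,1]*d,d],-1)
    return (P-t)@R
def ray(n,uv,z):
    K,R,t=pose(n); uv=np.atleast_2d(uv).astype(float)
    r=np.c_[(uv-K[[0,1],[2,2]])/K[[0,1],[0,1]],np.ones(len(uv))]@R; o=-R.T@t
    return o+r*((z-o[2])/r[:,2])[:,None]
def proj(n,P):
    K,R,t=pose(n); q=(np.atleast_2d(P)@R.T+t)@K.T; return q[:,:2]/q[:,2:]
E
python3 - <<'E'
from h import *
p=cv2.imread('pics/top0.png'); d=np.load('top0.npy'); C=cloud('top',d)
cv2.imwrite('pics/crop.png',cv2.resize(p[110:240,360:470],None,fx=5,fy=4.6*5/4.6,interpolation=cv2.INTER_CUBIC)[:600])
print('bench z',np.median(C[250:300,330:380,2][C[250:300,330:380,2]<.01]))
def rect(m,nm):
    # top-level points -> minAreaRect in world
    P=C[m]; r=cv2.minAreaRect(P[:,:2].astype(np.float32)); print(nm,len(P),np.round(r[0],4),np.round(r[1],4),round(r[2],2),'z',np.percentile(P[:,2],[5,50,95]).round(4))
z=C[...,2]; b=np.zeros(z.shape,bool)
v,u=np.mgrid[0:480,0:640]
ro=(u>370)&(u<455)&(v>115)&(v<235)
for lo,hi in((.040,.049),(.049,.058),(.058,.068),(.068,.08)):
    m=ro&(z>lo)&(z<hi); rect(m,('ro',lo,hi))
rect(ro&(z>.03),'all')
tr=(u>190)&(u<300)&(v>125)&(v<250)
rect(tr&(z>.015)&(z<.03),'tray rim'); rect(tr&(z>.008),'trayall'); 
for n in('top','scene'):
    dd=np.load(n+'0.npy'); cc=cloud(n,dd); im=cv2.imread(f'pics/{n}0.png')
    # panel gray brightness
    roi=(cc[...,2]>.035)&(cc[...,2]<.09)&(cc[...,1]<-.05)&(cc[...,0]>.45)&(cc[...,0]<.85)&(cc[...,1]>-.3)
    g=im.min(2); m=roi&(g>70)
    P=cc[m]; r=cv2.minAreaRect(P[:,:2].astype(np.float32)); print(n,'grey',len(P),r,P[:,2].min(),P[:,2].max())
    for lo,hi in((.036,.05),(.05,.0615),(.0615,.069),(.069,.08)):
        k=m&(cc[...,2]>lo)&(cc[...,2]<hi)
        if k.sum()>5:
            P=cc[k]; r=cv2.minAreaRect(P[:,:2].astype(np.float32)); print('  ',lo,len(P),np.round(r[0],4),np.round(r[1],4),r[2],np.median(P[:,2]),P[:,:2].mean(0))
E
```

```text
bench z -0.000539197081737423
('ro', 0.04, 0.049) 2432 [ 0.5053 -0.1447] [0.1047 0.1767] 79.9 z [0.0433 0.0471 0.0488]
('ro', 0.049, 0.058) 2120 [ 0.5051 -0.1442] [0.103  0.1751] 80.07 z [0.0492 0.0504 0.0529]
('ro', 0.058, 0.068) 181 [ 0.4872 -0.1436] [0.0246 0.0747] 74.33 z [0.0603 0.065  0.067 ]
('ro', 0.068, 0.08) 47 [ 0.4817 -0.1458] [0.0251 0.0698] 68.04 z [0.0686 0.0751 0.0782]
all 4936 [ 0.4144 -0.1003] [0.1453 0.397 ] 64.09 z [0.0433 0.0489 0.0608]
tray rim 917 [0.4878 0.1853] [0.1308 0.1911] 78.77 z [0.0165 0.0207 0.0235]
trayall 1235 [0.4244 0.1734] [0.3507 0.1859] 9.86 z [0.0086 0.02   0.0243]
top grey 1524 ((0.5208200216293335, -0.14780665934085846), (0.062255699187517166, 0.14238731563091278), 80.19339752197266) 0.03820116325444933 0.08098147395123034
   0.036 1311 [ 0.5221 -0.148 ] [0.0623 0.1397] 80.19339752197266 0.046410740585375615 [ 0.50489683 -0.14408691]
   0.05 26 [ 0.4998 -0.1458] [0.0519 0.0975] 80.46748352050781 0.050967992858029665 [ 0.49522717 -0.14688205]
   0.0615 149 [ 0.4871 -0.144 ] [0.0228 0.0749] 75.14989471435547 0.06534215844816611 [ 0.49882676 -0.14287456]
   0.069 37 [ 0.4536 -0.1351] [0.0246 0.0052] 78.39002990722656 0.07520340933944718 [ 0.45378401 -0.13447098]
scene grey 1812 ((0.5113024711608887, -0.13093015551567078), (0.08165888488292694, 0.12185131013393402), 79.89582824707031) 0.04332595666097725 0.07847151188584268
   0.036 1570 [ 0.5113 -0.1309] [0.0817 0.1219] 79.89582824707031 0.047368060350856084 [ 0.51102738 -0.14270026]
   0.05 15 [ 0.5192 -0.1191] [0.0496 0.1276] 41.78947830200195 0.05115962443436159 [ 0.54253504 -0.14357558]
   0.0615 181 [ 0.5069 -0.1409] [0.012  0.0465] 80.17311096191406 0.06629298502205085 [ 0.50737855 -0.14148903]
   0.069 46 [ 0.4563 -0.1321] [0.0251 0.0057] 81.83564758300781 0.07603915442354497 [ 0.45681593 -0.13212929]
```

View pics/crop.png

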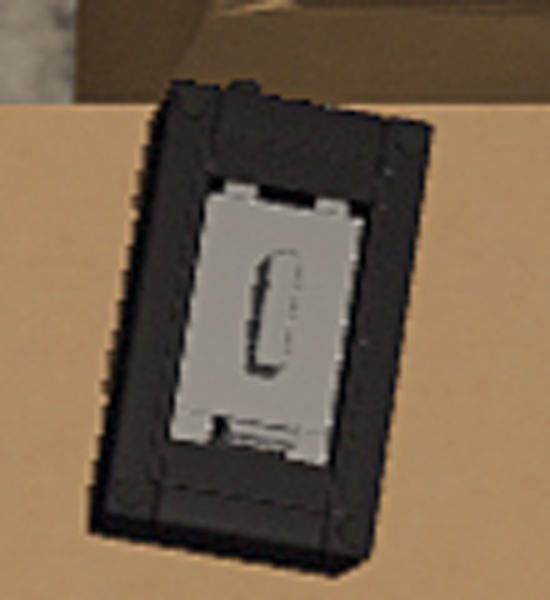

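```bash
cat >> h.py <<'E'
YAW=np.deg2rad(-10.0); U=np.array([np.cos(YAW),np.sin(YAW),0])
def q(yaw): return [0.0,float(np.cos(yaw/2)),float(np.sin(yaw/2)),0.0]
F=np.array([.4524,-.1325,0])   # tab face
E
python3 - <<'E'
from h import *
from cell import env,kin,camera
S=F-(.011+.015)*U
env.grip(0.0,30)
for z in(.137,.25): print(kin.inverse_kinematics([S[0],S[1],z],q(YAW)))
env.reach([S[0],S[1],.25],q(YAW))
env.movel([S[0],S[1],.138],velocity=.12)
env.dwell(.3)
s=env.get_state(); print(s['time'],s['tcp_pos'],s['orientation'],s['opening'],s['force'])
for n in('top','scene'):
    p,d=camera(n); cv2.imwrite(f"pics/{n}1.png",p); np.save(f'{n}1.npy',d)
a=cv2.imread('pics/scene1.png')[240:400,180:360]; cv2.imwrite('pics/c1.png',cv2.resize(a,None,fx=3.5,fy=3.5))
E
```

```text
[ 0.25751729  0.36703644 -0.12474552  2.21723454  0.08395124  0.56151595
 -1.67543418]
[ 0.3358731   0.17794197 -0.20419639  2.12609274  0.04814456  0.84175567
 -1.64260064]
4.1417 [ 0.42702209 -0.12803982  0.13841012] [ 6.79661453e-05  9.96191523e-01 -8.71908550e-02  4.47927277e-04] -0.0002696264384701791 [-0.22961118 -0.7266426  -0.3651923 ]
```

View pics/c1.png

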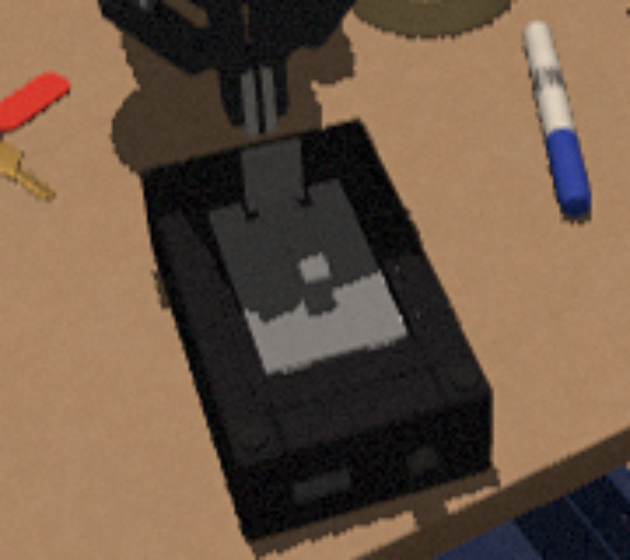

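The crop shows the closed fingers standing just behind the tab (tips at crop 262,130), centred on it. I now advance by feel.

```bash
python3 - <<'E'
from h import *
from cell import env
env.dwell(.2)
def f():
    a=[]
    for _ in range(4):
        a.append(np.array(env.get_state()['force'])); env.dwell(.02)
    return np.mean(a,0),np.std([x@U for x in a])
f0,sd=f(); print('f0',f0,sd)
s=env.get_state(); p0=np.array(s['tcp_pos']); T=p0+.03*U; 
hit=env.movel(list(T),velocity=.015,stop_force=2.5)
s=env.get_state(); d=(np.array(s['tcp_pos'])-p0)@U; ff,_=f()
print(hit,s['time'],'adv mm',d*1e3,'F',-(ff-f0)@U,s['force'])
np.save('p0.npy',p0); np.save('f0.npy',f0)
E
```

```text
f0 [-0.12841001 -0.41925961 -0.11648052] 0.175076874599
True 5.6333 adv mm 15.155979703751965 F 0.08788410590706115 [-0.46237849  0.20946972 -0.37372574]
```

```bash
python3 - <<'E'
from h import *
from cell import env
p0=np.load('p0.npy'); f0=np.load('f0.npy')
def f():
    a=[]
    for _ in range(4):
        a.append(np.array(env.get_state()['force'])); env.dwell(.015)
    return -(np.mean(a,0)-f0)@U
s=env.get_state(); c=(np.array(s['tcp_pos'])-p0)@U; mx=0
t0=s['time']
for i in range(40):
    F=mx and f() or f()
    st=.0006 if F<6 else .0003
    c+=st
    T=p0+c*U
    hit=env.movel(list(T),velocity=.006,stop_force=4)
    F=f(); s=env.get_state(); a=(np.array(s['tcp_pos'])-p0)@U
    print(f"{s['time']:.2f} cmd {c*1e3:.2f} act {a*1e3:.2f} F {F:.2f} z {s['tcp_pos'][2]:.4f}",hit)
    if F<mx-2.0 and mx>8: print('drop'); break
    mx=max(mx,F)
    if F>12.2 or (hit and F>8): break
    if s['time']-t0>12: break
np.save('c.npy',c)
E
```

```text
6.13 cmd 15.57 act 15.50 F -0.06 z 0.1380 False
6.52 cmd 16.17 act 15.70 F 1.99 z 0.1378 False
6.90 cmd 16.77 act 16.06 F 4.47 z 0.1378 False
7.28 cmd 17.37 act 16.65 F 5.66 z 0.1378 False
7.67 cmd 17.97 act 17.07 F 6.01 z 0.1377 False
8.05 cmd 18.57 act 17.73 F 5.57 z 0.1377 False
8.43 cmd 18.87 act 17.96 F 5.82 z 0.1377 False
8.82 cmd 19.47 act 18.59 F 5.74 z 0.1377 False
9.20 cmd 20.07 act 19.12 F 5.95 z 0.1377 False
9.58 cmd 20.37 act 19.31 F 6.05 z 0.1377 False
9.97 cmd 20.67 act 19.74 F 6.24 z 0.1377 False
10.35 cmd 20.97 act 19.94 F 6.34 z 0.1377 False
10.73 cmd 21.27 act 20.29 F 6.41 z 0.1377 False
11.12 cmd 21.57 act 20.48 F 6.76 z 0.1377 False
11.50 cmd 21.87 act 20.88 F 5.93 z 0.1377 False
11.88 cmd 22.17 act 21.07 F 6.43 z 0.1377 False
12.27 cmd 22.47 act 21.44 F 6.33 z 0.1377 False
12.65 cmd 23.07 act 22.08 F 5.95 z 0.1377 False
13.03 cmd 23.67 act 22.50 F 6.53 z 0.1377 False
13.42 cmd 24.27 act 22.93 F 6.92 z 0.1376 False
13.80 cmd 24.57 act 23.05 F 7.73 z 0.1376 False
14.18 cmd 24.87 act 23.19 F 7.93 z 0.1376 False
14.57 cmd 25.17 act 23.30 F 8.05 z 0.1375 False
14.95 cmd 25.47 act 23.52 F 8.30 z 0.1375 False
15.33 cmd 25.77 act 23.63 F 9.19 z 0.1374 False
15.72 cmd 26.07 act 23.82 F 9.35 z 0.1374 False
16.10 cmd 26.37 act 23.96 F 9.66 z 0.1374 False
16.48 cmd 26.67 act 24.11 F 9.74 z 0.1373 False
16.87 cmd 26.97 act 24.30 F 10.20 z 0.1373 False
17.25 cmd 27.27 act 24.50 F 10.36 z 0.1373 False
17.63 cmd 27.57 act 24.69 F 10.39 z 0.1373 False
18.02 cmd 27.87 act 25.56 F 9.09 z 0.1374 False
```

```bash
python3 - <<'E'
from h import *
from cell import env,camera
p0=np.load('p0.npy'); f0=np.load('f0.npy')
for i in range(5):
    env.dwell(.25); s=env.get_state(); print(s['time'],((np.array(s['tcp_pos'])-p0)@U)*1e3,-(np.array(s['force'])-f0)@U,(np.array(s['force'])-f0)[2])
p,d=camera('scene'); cv2.imwrite('pics/scene2.png',p); np.save('scene2.npy',d)
C=cloud('scene',d); z=C[...,2]; w=C-np.r_[.5069,-.1409,0]; a=w@U; b=w@np.cross([0,0,1],U)
for lo in np.arange(-.065,.06,.01):
    m=(a>lo)&(a<lo+.01)&(abs(b)<.027)&(abs(b)>.009)&(z<.1)
    print(round(lo,3),m.sum(),np.median(z[m]).round(4) if m.any() else None)
cv2.imwrite('pics/c2.png',cv2.resize(p[240:400,180:360],None,fx=3.5,fy=3.5))
E
```

```text
18.2667 26.12965773825268 8.375469608722101 4.9491156925456945
18.5167 26.55274170173763 6.035169724277605 3.1592844543626835
18.7667 26.359809856561043 7.773101314979377 4.183517805120942
19.0167 26.537497890105275 7.287249685811656 4.495338255739564
19.2667 26.609593211302467 7.407124969303206 4.431263594306635
-0.065 97 0.0512
-0.055 97 0.0856
-0.045 172 0.0582
-0.035 117 0.056
-0.025 128 0.0549
-0.015 154 0.0535
-0.005 133 0.0524
0.005 132 0.0514
0.015 152 0.0503
0.025 143 0.049
0.035 147 0.048
0.045 94 0.0499
0.055 144 0.0513
```

View pics/c2.png

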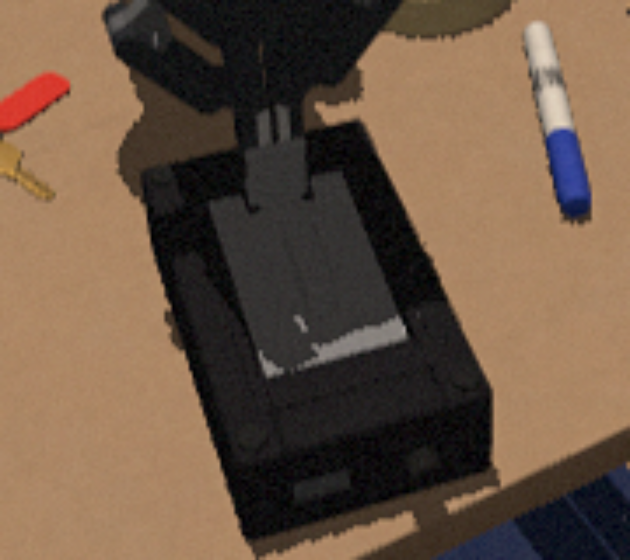

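The panel is sprung up: the plate top falls evenly from 58 mm at the tab end to 48 mm at the tongue end, a tilt of about 0.11 rad, with the tab still held at 7 N. I back off, raise and relocate the bar.

```bash
python3 - <<'E'
from h import *
from cell import env,camera
s=env.get_state(); p=np.array(s['tcp_pos']); 
env.movel(list(p-.02*U),velocity=.08)
p=np.array(env.get_state()['tcp_pos']); env.movel([p[0],p[1],.26],velocity=.25)
env.grip(.034,40)
for n in('scene','top'):
    im,d=camera(n); cv2.imwrite(f'pics/{n}3.png',im); np.save(f'{n}3.npy',d)
    C=cloud(n,d); z=C[...,2]; w=C-np.r_[.5069,-.1409,0]; a=w@U; b=w@np.cross([0,0,1],U)
    pl=(abs(a)<.03)&(abs(b)<.027)&(abs(b)>.014)&(z<.062)&(z>.04)
    k=np.polyfit(a[pl],z[pl],1); print(n,'plate',k,pl.sum())
    h=z-np.polyval(k,a)
    m=(abs(a)<.04)&(abs(b)<.02)&(h>.014)&(h<.025)
    P=np.c_[a[m],b[m]].astype(np.float32); print('bar',m.sum(),cv2.minAreaRect(P),np.median(h[m]),P.mean(0),P.min(0),P.max(0))
    m=(a<-.04)&(a>-.07)&(abs(b)<.02)&(h>.02)&(h<.04)
    P=np.c_[a[m],b[m]].astype(np.float32); print('tab',m.sum(),P.min(0),P.max(0)) if m.any() else 0
print(env.get_state()['time'],env.get_state()['tcp_pos'])
E
```

```text
scene plate [-0.1412045   0.05288737] 599
bar 251 ((-0.004718992859125137, -0.0009108893573284149), (0.07035838812589645, 0.0249040424823761), 0.5602648854255676) 0.0186399330462168 [ 0.00505613 -0.0012948 ] [-0.03998855 -0.01370055] [0.03048995 0.01120131]
tab 59 [-0.04477058 -0.01319246] [-0.0400173   0.01204522]
top plate [0.12345218 0.04529746] 55
bar 64 ((-0.007000306621193886, 0.003110533580183983), (0.01305371057242155, 0.06996016204357147), 75.4426498413086) 0.020798346090349387 [ 0.01619201 -0.00213502] [-0.03921689 -0.00974934] [0.02653136 0.01822006]
tab 55 [-0.05833429 -0.01951294] [-0.04118844  0.01994163]
20.9 [ 0.43395487 -0.12948715  0.25972165]
```

View pics/scene3.png

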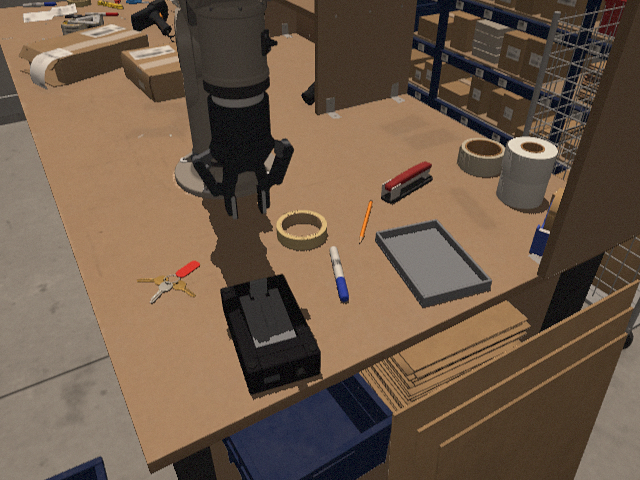

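```bash
python3 - <<'E'
from h import *
d=np.load('scene3.npy'); C=cloud('scene',d); z=C[...,2]; w=C-np.r_[.5069,-.1409,0]; a=w@U; b=w@np.cross([0,0,1],U)
h=z-(.05289-.1412*a)
for A in(-.036,-.032,-.028):
    m=(a>A)&(a<.045)&(abs(b)<.02)&(h>.013)&(h<.025)
    P=np.c_[a[m],b[m]].astype(np.float32); print(m.sum(),cv2.minAreaRect(P),np.percentile(z[m],[5,50,95]), np.histogram(a[m],np.arange(-.04,.04,.005))[0])
m=(a>-.1)&(a<-.035)&(abs(b)<.02)&(h>.02)&(h<.04); print('tab',np.c_[a,b,z][0:0] if 0 else (np.percentile(a[m],[2,98]),np.percentile(b[m],[2,98])))
E
```

```text
238 ((0.0076608238741755486, -0.000665662344545126), (0.045586660504341125, 0.013002639636397362), 0.632656991481781) [0.06486178 0.07000008 0.07376675] [ 0  0  0  0  1 21 23 25 26 25 28 25 27 35  2]
238 ((0.0076608238741755486, -0.000665662344545126), (0.045586660504341125, 0.013002639636397362), 0.632656991481781) [0.06486178 0.07000008 0.07376675] [ 0  0  0  0  1 21 23 25 26 25 28 25 27 35  2]
238 ((0.0076608238741755486, -0.000665662344545126), (0.045586660504341125, 0.013002639636397362), 0.632656991481781) [0.06486178 0.07000008 0.07376675] [ 0  0  0  0  1 21 23 25 26 25 28 25 27 35  2]
tab (array([-0.04388181, -0.03762345]), array([-0.01318272,  0.01140376]))
```

```bash
cat >> h.py <<'E'
from scipy.spatial.transform import Rotation as Ro
V=np.cross([0,0,1],U); TILT=.125
def qt(yaw,t):
    v=np.array([-np.sin(yaw),np.cos(yaw),0]); r=Ro.from_rotvec(t*v)*Ro.from_quat([np.cos(yaw/2),np.sin(yaw/2),0,0])
    x,y,z,w=r.as_quat(); return [w,x,y,z]
N=np.sin(TILT)*U+np.cos(TILT)*np.array([0,0,1.])
B=np.array([.5069,-.1409,0])+.0077*U-.0007*V+np.array([0,0,.0705])
E
python3 - <<'E'
from h import *
from cell import env,camera,kin
Q=qt(YAW,TILT); G=B+.057*N
print(G, kin.inverse_kinematics(list(G),Q))
env.reach(list(G+.08*N),Q)
hit=env.movel(list(G),velocity=.06,stop_force=8)
s=env.get_state(); print(hit,s['time'],np.array(s['tcp_pos'])-G,s['force'])
im,d=camera('scene'); cv2.imwrite('pics/c4.png',cv2.resize(im[200:400,180:360],None,fx=3,fy=3))
E
```

```text
[ 0.52135996 -0.14416048  0.12705527] [ 0.29988684  0.5464646  -0.18623746  1.92875363  0.12706592  0.80358511
 -1.70527355]
False 22.8833 [ 2.90660561e-04 -3.01338098e-05  3.75145440e-04] [-0.44555867 -0.31863446 -0.13231215]
```

View pics/c4.png

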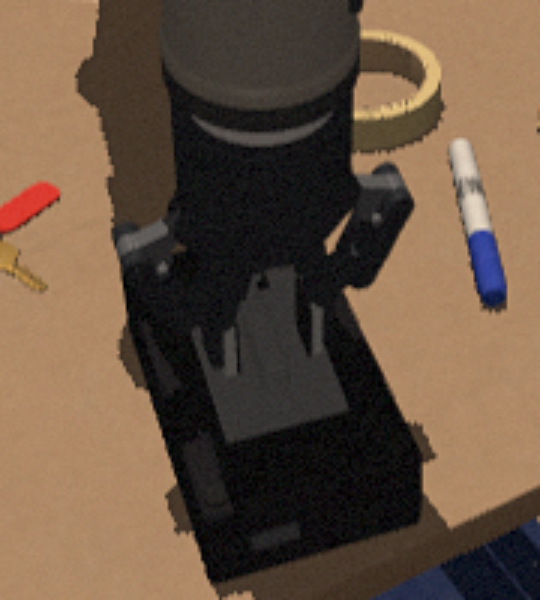

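The fingers straddle the bar (pads at crop 232,350 and 318,330), with no contact. I grip, draw and lift.

```bash
python3 - <<'E'
from h import *
from cell import env,camera
def st(k):
    s=env.get_state(); print(k,round(s['time'],2),np.round(s['tcp_pos'],4),'op',round(s['opening'],4),'F',np.round(s['force'],1)); return np.array(s['tcp_pos'])
env.grip(.0,60); st('grip'); env.dwell(.15)
G=B+.057*N; X=np.cross(V,N)  # panel x
hit=env.movel(list(G-.014*X),velocity=.04,stop_force=30); p=st(f'draw {hit}')
if not hit:
    L=G-.014*X
    hit=env.movel(list(L+[0,0,.02]),velocity=.06,stop_force=30); st(f'lift {hit}')
    if not hit:
        env.movel(list(L+[0,0,.085]),velocity=.12); st('up')
im,d=camera('scene'); cv2.imwrite('pics/scene5.png',im)
E
```

```text
grip 23.26 [ 0.5217 -0.1443  0.1275] op 0.0107 F [ 0.1 -0.3  3.1]
draw False 23.91 [ 0.5076 -0.1418  0.1292] op 0.0103 F [ 1.6 -0.9  6. ]
lift False 24.39 [ 0.5075 -0.1416  0.149 ] op 0.0106 F [-0.  -0.  -1.2]
up 25.08 [ 0.5073 -0.1417  0.2133] op 0.0103 F [ 1.2  0.9 -1.6]
```

View pics/scene5.png

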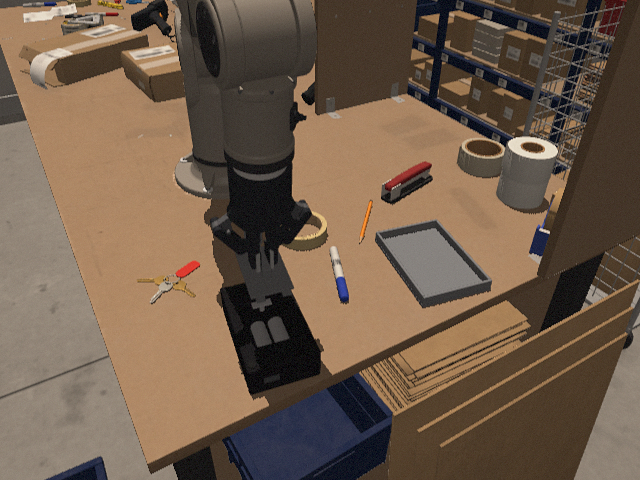

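The panel is off: the batteries show at (268,330) and the panel hangs in the gripper at (262,275). Now to the tray.

```bash
python3 - <<'E'
from h import *
from cell import env,camera
ty=np.deg2rad(-11.2); T=[.4878,.1853]
env.movel(T+[.20],velocity=.18,rot=q(ty))
env.movel(T+[.115],velocity=.1)
env.dwell(.2)
s=env.get_state(); print(s['time'],s['tcp_pos'],s['opening'],s['force'])
for n in('scene','top'):
    im,d=camera(n); np.save(n+'6.npy',d); cv2.imwrite(f'pics/{n}6.png',im)
cv2.imwrite('pics/c6.png',cv2.resize(cv2.imread('pics/scene6.png')[130:310,310:510],None,fx=3.3,fy=3.3))
E
```

```text
28.3083 [0.4881332  0.1854228  0.11559338] 0.010381170546904649 [-0.07920831 -0.26974509 -1.44284903]
```

View pics/c6.png

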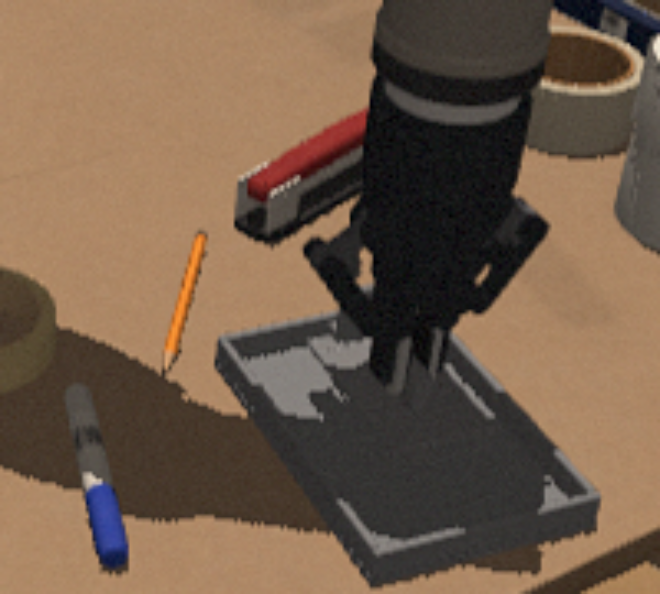

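```bash
python3 - <<'E'
from h import *
d=np.load('scene6.npy'); C=cloud('scene',d); z=C[...,2]; ty=np.deg2rad(-11.2)
u=np.array([np.cos(ty),np.sin(ty),0]); v=np.cross([0,0,1],u); w=C-np.r_[.4878,.1853,0]; a=w@u;b=w@v
m=(a>-.06)&(a<.06)&(abs(b)<.033)&(z>.028)&(z<.05)
A=np.c_[a[m],b[m],np.ones(m.sum())]; print(m.sum(),np.linalg.lstsq(A,z[m],rcond=None)[0],np.percentile(a[m],[1,99]),np.percentile(b[m],[1,99]))
E
python3 - <<'E'
from h import *
from cell import env,camera
T=[.4878,.1853]
env.movel(T+[.092],velocity=.04)
s=env.get_state(); print(s['time'],s['tcp_pos'],s['force'])
hit=env.movel(T+[.080],velocity=.012,stop_force=4)
s=env.get_state(); print(hit,s['time'],s['tcp_pos'],s['force'])
E
```

```text
980 [-0.02256464  0.00825365  0.04030466] [-0.05170185  0.05442076] [-0.02830521  0.03071762]
29.1333 [0.48780562 0.18538399 0.09192873] [-0.05246256  0.45757773 -1.8609309 ]
True 29.7583 [0.48775112 0.1853504  0.08547793] [-1.01171476 -0.35293941  5.81723876]
```

Contact came at TCP z 0.0855 (0.085 expected). The plate is level within 0.02 rad and centred. I release, retreat and check.

```bash
python3 - <<'E'
from h import *
from cell import env,camera
env.grip(.03,20)
p=env.get_state()['tcp_pos']; env.movel([p[0],p[1],.12],velocity=.06); env.movel([p[0],p[1],.30],velocity=.2)
env.reach([.40,-.25,.35],q(YAW))
env.dwell(.3)
for n in('scene','top'):
    im,d=camera(n); np.save(n+'7.npy',d); cv2.imwrite(f'pics/{n}7.png',im)
    C=cloud(n,d); z=C[...,2]; ty=np.deg2rad(-11.2)
    u=np.array([np.cos(ty),np.sin(ty),0]); v=np.cross([0,0,1],u); w=C-np.r_[.4878,.1853,0]; a=w@u;b=w@v
    m=(abs(a)<.045)&(abs(b)<.028)&(abs(b)>.01)&(z>.003)&(z<.015)
    A=np.c_[a[m],b[m],np.ones(m.sum())]; print(n,'plate',np.linalg.lstsq(A,z[m],rcond=None)[0])
    m=(abs(a)<.035)&(abs(b)<.05)&(z>.021)&(z<.04); P=np.c_[a[m],b[m]].astype(np.float32); print('bar',m.sum(),cv2.minAreaRect(P),np.median(z[m]))
s=env.get_state(); print(s['time'],s['tcp_pos'],s['force'])
E
```

```text
scene plate [0.00238794 0.01215398 0.0096816 ]
bar 160 ((0.0003199279308319092, 0.0007307156920433044), (0.01379486359655857, 0.04794656112790108), 89.85237884521484) 0.027974053160651005
top plate [ 0.00440139 -0.00437     0.00836507]
bar 147 ((-0.0019948650151491165, -0.0015144920907914639), (0.045163217931985855, 0.012459896504878998), 1.6960868835449219) 0.026868042787424305
33.9083 [ 0.40016626 -0.24976764  0.34996858] [ 0.68220316  0.40288123 -0.26822116]
```

View pics/scene7.png

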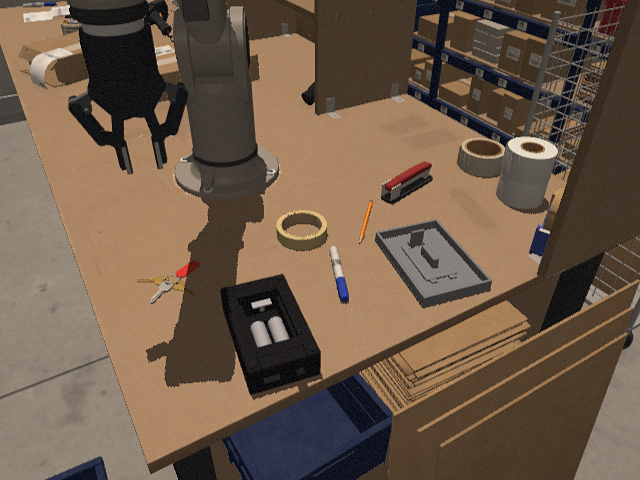

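The picture shows the panel flat in the tray with its bar up at (430,255). The marker, pencil, stapler and keys sit at the same pixels as at the start, and the arm is clear.

```bash
python3 -c "
from cell import job
print(job.job_done())"
```

```text
the job is handed in; nothing more can be done
None
```

The panel is off the readout and lies flat in the parts tray, bar upward, and I handed the job in at about 34 s of the 67 s allowed.

- **Tab:** I pressed it by feel with closed fingers. The panel slid about 7 mm at around 6 N. The hook then let go at 10.4 N (highest steady reading; limit 15 N). I held the tab at about 7 N until the tab end had risen to about 56 mm.
- **Panel:** I gripped the bar with the tool tilted to match the panel, drew it 14 mm back and lifted it off. I lowered it into the tray until it touched and released it there.
- **Last checks:** The two cameras put the bar centre within about 2.5 mm of the tray's middle. The plate is level within about 0.012 rad. The bar top is at 27 to 28 mm, which puts the bar centre at about 18 to 19 mm. In the last picture the marker, pencil, stapler and keys look unmoved, judged by eye only, and the arm is clear of everything.
- **Disagreements:** The panel's tilt in the bay fitted as 0.14 rad against the 0.12 rad given, and I used 0.125. The top camera's bar and plate fit failed while the arm was in its view, so I used the scene camera for the grasp.

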